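Lay the standing bench block down beside its twin

ROBOT

A 7-joint arm with a two-finger parallel gripper is mounted at the origin on the work surface. World frame = base frame: x ahead of the robot, y to its left, z up, the work surface at z = 0. Lengths are in m, angles in rad, forces in N, time in s.
With the tool pointing down it reaches from about 0.4 to 0.85 m from the base axis. Payload 10.4 kg.
Tool frame: the origin (TCP) lies between the finger pads; the fingertips stand 25 mm ahead of it and the grasp point (between the pads) lies 6 mm ahead of it; x points along the fingers, y is the direction in which the jaws open and shut, and the axes are right-handed (so a half turn about x gives the same grasp; the last joint's range is limited). The gripper opens to 87 mm and grips with 3 to 60 N. Pads are 19 mm wide; open, the fingers measure 117 mm over their backs; the gripper's body (75 mm by 190 mm) begins 51 mm behind the grasp point.
Start: joints at [-1.277, 0.332, -0.065, 1.46, 0.022, 1.35, -0.088], TCP at [0.195, 0.594, 0.248] pointing down, gripper open.
Joint ranges: [-2.6, 2.6], [-0.5, 2.12], [-1.47, 1.34], [0.16, 2.42], [-1.27, 4.41], [0.06, 2.06], [-2.6, 2.6]. Speed limits (rad/s): [2.22, 2.22, 2.79, 2.79, 3.14, 3.14, 3.14].

INTERFACE

Orientations are given as a unit quaternion [x, y, z, w].
In Python, from bench import r gives the robot as it stands.
- The arm moves only by the shell command python3 -m pendant 'ROWS' [FORCE]. ROWS is JSON, a list of rows, each an object with "translation": the shift along the world's x, y, z in cm, a list of three; "angular": the turn, a rotation vector about the world's x, y, z in degrees, a list of three; "hand": the opening, from -1 (shut) to 1 (fully open). In form: [{"translation": [dx, dy, dz], "angular": [wx, wy, wz], "hand": hand}, ...]. A call has 1 to 20 rows; each row shifts and turns the commanded pose from where the row before left it; what a row does not reach is not made up. A row lasts 1/10 s, in which the tool goes at most 50 mm and 8.59 degrees, less where a joint would pass 70% of its speed; a pose out of reach is approached as far as the arm can. A call is refused whole if a number of a shift passes 5 or a number of a turn 8.59, either way. A call with a gripper value outside its range is refused whole. The fingers move at their own pace and stop on an object; FORCE is the grip in N (left out, the last holds). Time passes only in rows, so rows that do not move let the fingers close. It gives the time, the measured TCP pose, the force and the opening at its end, in the units of the state.
- r.read_state(): the state, without advancing time (a new reading comes with each control period).
- r.camera(name): name is "scene" or "top" or "wrist"; returns the picture (384x512x3 uint8, red, green, blue); there is no depth.
- r.camera_info(name): a dict with "fx", "fy", "cx", "cy" (pixels), "rvec" (rotation vector, rad) and "tvec" (3), from world to camera coordinates, as OpenCV has them; the wrist camera has in their place "mount" (4x4, takes a point from camera to tool coordinates, whose origin is the TCP and whose axes are the tool frame's). Camera axes: x right, y down, z forward; pixel columns grow to the right and rows downward; lengths in m; the calibration is good to about 2 mm. The wrist camera is an equidistant fisheye: a pixel r from the principal point sees the ray r / f radians off the axis. A picture is of the moment at which its call begins: read the wrist's pose just before it. camera_info takes no time and is no camera call.
- r.close_job(): hands the job in, once; it reports no verdict.
Trained networks look in the newest picture that a camera, given by its name, has taken for a name from the list of things; names that differ only in an ending like _2 or _b are one class to them, and where a whole thing is asked for, a point or a joint stands for the part that bears it (a point fixed in the world has none). Each returns a list of dicts, best first, with "confidence" (0 to 1); they miss things now and then, are a little off and sometimes report something else, mostly with a low value. They report only what shows in the picture. A call takes as long as a camera call. They do not tell look-alikes from the thing itself.
- r.find_in(camera, name): "point" ([row, column] in pixels, amid what is visible of it).
- r.mark_of(camera, name): "point" ([row, column] in pixels: a listed point, or the origin of a listed thing).
The state is a dict: "time": time; "joint_positions": joint angles; "joint_vel": joint speeds; "joint_torque": joint torques, N m; "ee_pos": TCP position; "eef_rot": TCP orientation; "ft_force": force on the tool from outside, world axes, zero at the start; "torque": the same for the moment, N m; "width": finger opening in m.
Only numpy, scipy, OpenCV 4.12 (cv2) and the standard library are available. Lean on these libraries where they do the work, as an engineer would, in place of code of your own. Each camera call takes 0.05 s, during which the arm holds its last target.

TASK

In the iron-kettle workshop a rest of two thick wooden blocks is being laid in the steel tray: one block already lies flat, the other still stands on end beside it. Push the standing block over with the fingertips so that it falls flat along the tray beside the first one, then push it along by its end until it is fully home against the end wall of the tray that the first one touches, straight and level with the other block's end. Never lift or carry it, leave the laid block and the things around the tray where they are, and finish clear of everything.

Things in the scene. Friction and masses are not known exactly. Their poses are not given: they have to be found in the camera images.
- tray: Fixed steel tray, outside 270 (its x) x 350 (its y) x 16 mm, walls and floor 5 mm thick, walls 11 mm above the floor. Origin: centre of its underside, z up. y runs lengthwise: the standing block is near the -y end and must fall towards +y. The far end wall is the +y one, inner face at y = +170 mm. Two places, centre lines x = -63 and +63 mm; which holds the standing block varies.
- block_center (a point): Centre of the standing wooden block, 110 x 60 x 220 mm, 0.6 to 0.9 kg, loose, on its end on the tray floor (centre 115 mm above the bench). Own axes: z its length (up; along tray +y once laid), y its 60 mm thickness (tray +y at the start), x its width (tray x). Pushed near the top of its -y broad face it tips after leaning 15 degrees and falls by itself onto its broad face.
- tray_floor (a point): Centre of the tray's inner floor, 5 mm above the bench. The fallen block lands 10 to 65 mm short of the far end wall and slides with 3 to 6 N. Laid and home, its centre is at tray x = -63 or +63 (the place it stood in), y = +60 mm, 35 mm above the bench.
- laid_center (a point): Centre of the twin block, same size and wood, loose, already lying flat in the other place, 220 mm length along tray y (own axes parallel to the tray's), its end against the far (+y) end wall, its top 65 mm above the bench. About 16 mm of space is left between the two places' blocks.
- kettle: Bystander: black cast-iron kettle with raised bail handle, 142 mm across, 172 mm high, spout 110 mm out from its axis, loose, origin at the centre of its underside, beyond the tray's +y end.
- tin: Bystander: closed grey tin, 66 mm across, 85 mm high, loose, origin at the centre of its underside, beyond the tray's +x side.
- cup: Bystander: dark steel cup, 72 mm across, 75 mm high, loose, origin at the centre of its underside, beyond the tray's +x side.
- hammer: Bystander: hammer lying flat on the bench beyond the tray's -y end, 260 mm long, 26 mm high, roughly along tray x, origin at the middle of its length, on the bench.
There are look-alikes about, which are no part of the job. Leave any black or red look-alike of the part that bears block_center alone.

How it is judged:
On the way:
1. the standing block has been pushed over and lies on its broad face in the tray (angle between the y axis of block_center and the z axis of tray, either way round below 0.08 rad and height (world z) of block_center below 0.042 m), for 0.2 s.
At the end, for the whole second after the job is handed in: The block lies at rest on its broad face on the tray floor (within 3 degrees), within 3.4 degrees of the tray's length, its end within 7 mm of the far end wall, centre 108 to 144 mm across the tray from the laid block's, which has moved less than 12 mm (angle between the y axis of block_center and the z axis of tray, either way round below 0.05 rad and angle between the z axis of block_center and the y axis of tray, either way round below 0.06 rad and height (world z) of block_center between 0.03 and 0.039 m and y of block_center in the frame of tray above 0.053 m and (x of block_center in the frame of laid_center between 0.108 and 0.144 m or x of block_center in the frame of laid_center between -0.144 and -0.108 m) and distance of laid_center from where it was at the start of the episode below 0.012 m and height (world z) of laid_center below 0.039 m and linear speed of block below 0.01 m/s); the robot touches nothing.
It fails at once if the block is lifted off the tray (height (world z) of block_center above 0.145 m or (angle between block_center's own z axis and vertical above 1.3 rad and height (world z) of block_center above 0.095 m)).
It fails at once if the laid block is shoved away or lifted (distance of laid_center from where it was at the start of the episode above 0.02 m).
It fails at once if the kettle, tin, cup or hammer is disturbed (distance of any of kettle, tin, cup, hammer from where it was at the start of the episode above 0.02 m or angle between any of kettle, tin, cup's own z axis and vertical above 0.3 rad).
It also fails if it takes over 48 s, if anything falls off the work surface, if the arm or the gripper's body presses on something with over 40 N, if the wrist force passes 120 N, or if a joint passes its speed limit or range.

## Working session

There is one attempt and no reset: what is moved stays moved. The work goes in short steps, Python scripts to look and compute and a shell command to move; the robot and the scene stay as the last step left them, time stands still between calls to the robot, and variables do not carry over. Pictures are saved under pics/ and viewed, and the job is handed in when it is done.

```bash
mkdir -p pics; ls; python3 - <<'E'
from bench import r
import cv2
s=r.read_state(); print({k:s[k] for k in('time','ee_pos','eef_rot','width')})
for c in ("scene","top"):
    im=r.camera(c); cv2.imwrite(f"pics/{c}0.png",im[:,:,::-1]); print(c,r.camera_info(c))
    for n in ("tray","block_center","tray_floor","laid_center","kettle","tin","cup","hammer"):
        print(n,[(([round(x) for x in d['point']]),round(d['confidence'],2)) for d in r.mark_of(c,n)])
E
```

```text
pics
{'time': 0.0, 'ee_pos': array([0.19457175, 0.59358473, 0.24676243]), 'eef_rot': array([ 0.11100619,  0.69831238, -0.1119875 ,  0.69820932]), 'width': 0.08692251188493595}
scene {'fx': 428.6501950759032, 'fy': 428.6501950759032, 'cx': 247.19963668035365, 'cy': 194.2384860073498, 'rvec': array([ 1.61465952,  1.72244937, -0.8479228 ]), 'tvec': array([-0.00589619, -0.23484524,  1.7319383 ])}
tray []
block_center [([162, 160], 0.95), ([151, 307], 0.81), ([142, 166], 0.62), ([279, 216], 0.43)]
tray_floor []
laid_center [([232, 273], 0.78)]
kettle [([238, 364], 0.96)]
tin [([283, 282], 0.97)]
cup [([283, 216], 0.71)]
hammer [([242, 128], 0.93)]
top {'fx': 381.71168287349724, 'fy': 381.71168287349724, 'cx': 254.36766927275787, 'cy': 194.07915687922844, 'rvec': array([ 2.16453007, -2.13796465,  0.14313479]), 'tvec': array([0.02883275, 0.50927994, 1.30779524])}
tray [([180, 252], 0.96), ([126, 228], 0.16)]
block_center [([230, 342], 0.96), ([258, 202], 0.81), ([188, 286], 0.74), ([279, 347], 0.69)]
tray_floor [([182, 254], 0.62)]
laid_center [([165, 232], 0.56)]
kettle [([181, 156], 0.7)]
tin [([125, 229], 0.84)]
cup [([126, 276], 0.89)]
hammer [([168, 343], 0.81)]
```

View pics/scene0.png

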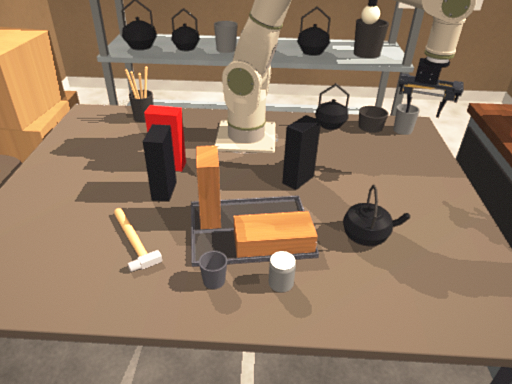

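View pics/top0.png

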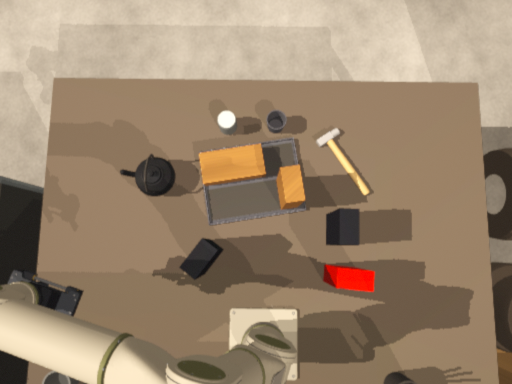

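The candidates for the block are:
- the orange standing block, at scene (188,208) and top (187,290)
- black ones, at scene (162,160) and (151,300)
- a red one, at scene (140,166)

The wood-coloured one standing in the tray fits the description. Next I'll check it in a close crop and measure the tray.

```bash
python3 - <<'E'
import cv2
im=cv2.imread('pics/top0.png')[110:240,185:345]; cv2.imwrite('pics/topcrop.png',cv2.resize(im,None,fx=4.5,fy=4.5,interpolation=cv2.INTER_CUBIC))
im=cv2.imread('pics/scene0.png')[135:275,170:330]; cv2.imwrite('pics/scenecrop.png',cv2.resize(im,None,fx=4,fy=4,interpolation=cv2.INTER_CUBIC))
E
```

```text
(no output)
```

View pics/topcrop.png

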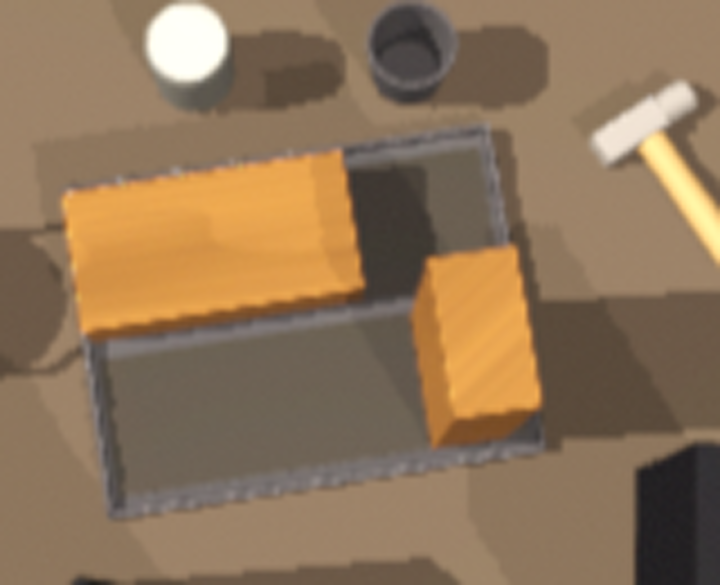

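View pics/scenecrop.png

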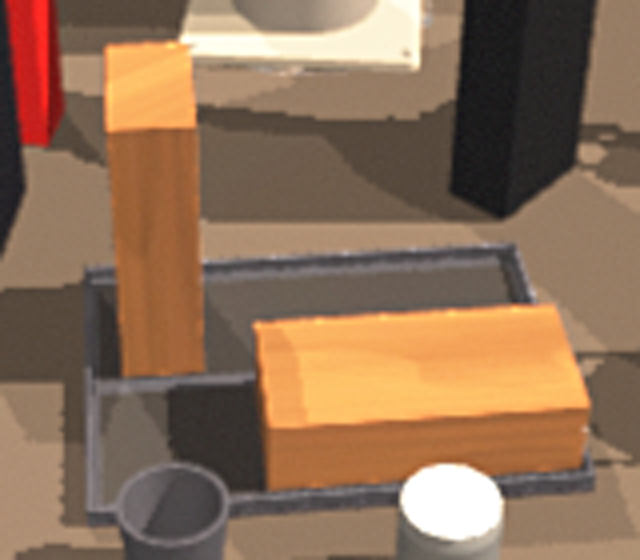

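The crops confirm it: the wooden block stands at the right (-y) end in the near place, and the laid twin is in the far place.

```bash
cat > h.py <<'E'
import numpy as np, cv2
from bench import r
def ray(cam,px,z):
    i=r.camera_info(cam);R=cv2.Rodrigues(np.array(i['rvec'],float))[0];t=np.array(i['tvec'])
    C=-R.T@t;u,v=px
    d=R.T@np.array([(u-i['cx'])/i['fx'],(v-i['cy'])/i['fy'],1]);return C+d*(z-C[2])/d[2]
def proj(cam,P):
    i=r.camera_info(cam);K=np.array([[i['fx'],0,i['cx']],[0,i['fy'],i['cy']],[0,0,1.]])
    return cv2.projectPoints(np.array(P,float).reshape(-1,1,3),np.array(i['rvec']),np.array(i['tvec']),K,None)[0][:,0]
E
python3 - <<'E'
from h import *
np.set_printoptions(precision=4,suppress=True)
f=lambda p:(185+p[0]/4.5-.5*(1-1/4.5),110+p[1]/4.5-.5*(1-1/4.5))
for n,z,ps in (("tray",.016,[(487,130),(545,448),(115,515)]),("stand",.225,[(427,262),(517,246),(541,405),(448,418)]),("laid",.065,[(65,195),(341,150),(360,288),(88,330)])):
    P=np.array([ray('top',f(p),z) for p in ps]);print(n,P[:,:2].tolist(),'mean',P.mean(0));
    d=np.diff(P[:,:2],axis=0);print(np.hypot(*d.T),np.degrees(np.arctan2(d[:,1],d[:,0])))
    if n=='tray':print('c',(P[0]+P[2])/2)
g=lambda p:(170+p[0]/4-.375,135+p[1]/4-.375)
for n,z,ps in (("tray",.016,[(88,512),(592,485),(512,248),(88,270)]),("stand",.225,[(107,45),(192,45),(195,128),(106,132)]),("laid",.065,[(256,323),(555,308),(588,408),(265,425)])):
    P=np.array([ray('scene',g(p),z) for p in ps]);print(n,P[:,:2].tolist(),'mean',P.mean(0));
    d=np.diff(P[:,:2],axis=0);print(np.hypot(*d.T),np.degrees(np.arctan2(d[:,1],d[:,0])))
E
```

```text
tray [[0.716938393674277, -0.10214109858937089], [0.45962486161526417, -0.14754090494220284], [0.4027542947817514, 0.18971810516427268]] mean [ 0.5264 -0.02    0.016 ]
[0.2613 0.342 ] [-169.9938   99.5715]
c [0.5598 0.0438 0.016 ]
stand [[0.5645636600562806, -0.04069289653196903], [0.5763328703468672, -0.10151584122487102], [0.46821789026625593, -0.11717041622696185], [0.45871673858329365, -0.05508177131153631]] mean [ 0.517  -0.0786  0.225 ]
[0.062  0.1092 0.0628] [ -79.0486 -171.7611   98.7002]
laid [[0.6470246224113183, 0.2296204866475428], [0.6854587520896179, 0.016227305271356768], [0.5766151531292577, 0.000501543833686835], [0.5413423464960212, 0.20862919228792476]] mean [0.6126 0.1137 0.065 ]
[0.2168 0.11   0.2111] [ -79.79   -171.7788   99.6189]
tray [[0.7269339243038508, -0.10086954457658527], [0.6775000628786304, 0.23786621860297624], [0.41218932733481206, 0.19289152218816447], [0.46642633002765743, -0.14323777508691427]] mean [0.5708 0.0467 0.016 ]
[0.3423 0.2691 0.3405] [  98.3029 -170.3788  -80.8339]
stand [[0.4710921757475617, -0.11523059652891672], [0.4662175820358092, -0.054790649857897875], [0.5736785033674413, -0.040583000394068855], [0.5830723587475811, -0.09869028975684778]] mean [ 0.5235 -0.0773  0.225 ]
[0.0606 0.1084 0.0589] [ 94.611    7.5315 -80.8168]
laid [[0.5807176539516935, -0.0002405777125497749], [0.5476675624606477, 0.2151089676140619], [0.6538573540386813, 0.2314431080002698], [0.6863266199966103, 0.014598465886739936]] mean [0.6171 0.1152 0.065 ]
[0.2179 0.1074 0.2193] [ 98.7252   8.7447 -81.4841]
```

```bash
python3 - <<'E'
from h import *
from scipy.spatial.transform import Rotation as Ro
np.set_printoptions(precision=4,suppress=True)
print(Ro.from_quat(r.read_state()['eef_rot']).as_matrix())
for n,px,z in (("blackR tl",(327,210),.22),("blackR tr",(359,209),.22),("blackR bl",(327,244),.22),("blackR br",(359,245),.22),("red a",(324,264),.2),("red b",(375,292),.2),("blackL",(203,254),.2),("hammerhead",(328,137),.02),("hammertail",(367,190),.02),("kettle",(157,176),.1)):
    print(n,ray('top',px,z))
T=np.array([.563,.045]);a=np.radians(9);R2=np.array([[np.cos(a),-np.sin(a)],[np.sin(a),np.cos(a)]])
for z,p in ((.225,[(-118,-85),(-8,-85),(-8,-145),(-118,-145)]),(.016,[(-135,-175),(135,-175),(135,175),(-135,175)]),(.065,[(8,-50),(118,-50),(118,170),(8,170)])):
  for c in('top','scene'):
    W=[list(T+R2@(np.array(q)/1000))+[z] for q in p]
    q=proj(c,W)
    im=cv2.imread(f'pics/{c}0.png') if z==.225 else ims[c]
    if z==.225:
        ims=globals().get('ims',{}); 
        im=cv2.resize(im,None,fx=3,fy=3)
    cv2.polylines(im,[np.int32((q+.5)*3).reshape(-1,1,2)],True,(0,255,0),1); ims[c]=im
cv2.imwrite('pics/ovt.png',ims['top'][330:720,540:1140]);cv2.imwrite('pics/ovs.png',ims['scene'][400:820,500:1000])
E
```

```text
[[-0.      0.3116  0.9502]
 [ 0.      0.9502 -0.3116]
 [-1.      0.     -0.    ]]
blackR tl [ 0.4382 -0.1843  0.22  ]
blackR tr [ 0.4424 -0.2806  0.22  ]
blackR bl [ 0.3368 -0.183   0.22  ]
blackR br [ 0.335 -0.278  0.22 ]
red a [ 0.2772 -0.177   0.2   ]
red b [ 0.1971 -0.3276  0.2   ]
blackL [0.3024 0.1873 0.2   ]
hammerhead [ 0.7229 -0.2293  0.02  ]
hammertail [ 0.5304 -0.3654  0.02  ]
kettle [0.5573 0.3633 0.1   ]
```

View pics/ovt.png

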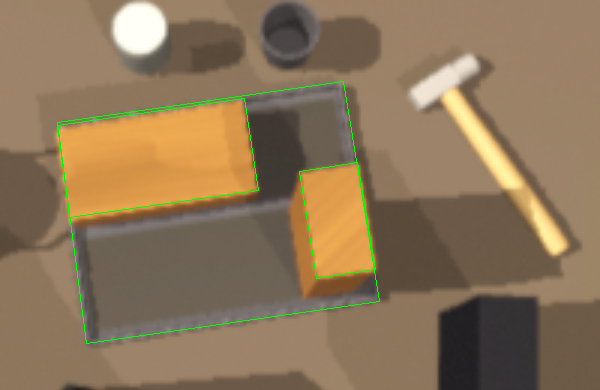

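View pics/ovs.png

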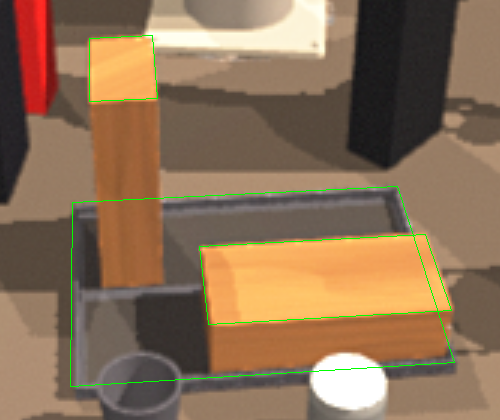

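```bash
python3 -m pendant '[{"translation":[0,0,5],"angular":[0,0,0],"hand":0.38},{"translation":[0,0,5],"angular":[0,0,0],"hand":0.38},{"translation":[4.5,-4.2,0],"angular":[0,0,-6],"hand":0.38},{"translation":[4.5,-4.2,0],"angular":[0,0,-6],"hand":0.38},{"translation":[4.5,-4.2,0],"angular":[0,0,-6],"hand":0.38},{"translation":[4.5,-4.2,0],"angular":[0,0,-6],"hand":0.38},{"translation":[4.5,-4.2,0],"angular":[0,0,-6],"hand":0.38},{"translation":[4.5,-4.2,0],"angular":[0,0,-6],"hand":0.38},{"translation":[4.5,-4.2,0],"angular":[0,0,-6],"hand":0.38}]'
python3 - <<'E'
from h import *
from scipy.spatial.transform import Rotation as Ro
s=r.read_state();print(s['time'],s['ee_pos'],Ro.from_quat(s['eef_rot']).as_matrix(),s['joint_positions'])
E
```

```text
time: 1.8
ee_pos: [0.4518, 0.3535, 0.3479]
eef_rot: [0.356, 0.611, -0.355, 0.611]
ft_force: [-0.2, 0.9, -0.3]
width: 0.0601
1.8 [0.4517625  0.3534676  0.34791333] [[ 4.73581120e-04  8.69442074e-01  4.94034671e-01]
 [ 6.80761693e-04  4.94034332e-01 -8.69442129e-01]
 [-9.99999656e-01  7.48071256e-04 -3.57917526e-04]] [-0.93337562  0.18038486  0.22320954  1.44722548 -0.03998556  1.51760251
 -0.1948522 ]
```

```bash
python3 -m pendant '[{"translation":[0.6,-3.8,0],"angular":[0,0,-1.5],"hand":0.38},{"translation":[0.6,-3.8,0],"angular":[0,0,-1.5],"hand":0.38},{"translation":[0.6,-3.8,0],"angular":[0,0,-1.5],"hand":0.38},{"translation":[0.6,-3.8,0],"angular":[0,0,-1.5],"hand":0.38},{"translation":[0.6,-3.8,0],"angular":[0,0,-1.5],"hand":0.38},{"translation":[0.6,-3.8,0],"angular":[0,0,-1.5],"hand":0.38},{"translation":[0.6,-3.8,0],"angular":[0,0,-1.5],"hand":0.38},{"translation":[0.6,-3.8,0],"angular":[0,0,-1.5],"hand":0.38},{"translation":[0.6,-3.8,0],"angular":[0,0,-1.5],"hand":0.38},{"translation":[0.6,-3.8,0],"angular":[0,0,-1.5],"hand":0.38},{"translation":[0.6,-3.8,0],"angular":[0,0,-1.5],"hand":0.38},{"translation":[0.6,-3.8,0],"angular":[0,0,-1.5],"hand":0.38},{"translation":[0.6,-3.8,0],"angular":[0,0,-1.5],"hand":0.38},{"translation":[0,0,0],"angular":[0,0,0],"hand":0.38}]'
cat >> h.py <<'E'
from scipy.spatial.transform import Rotation as Ro
T=np.array([.563,.045]);A=np.radians(9);R2=np.array([[np.cos(A),-np.sin(A)],[np.sin(A),np.cos(A)]])
def st():
    s=r.read_state();M=Ro.from_quat(s['eef_rot']).as_matrix()
    print('t',s['time'],'p',np.round(s['ee_pos'],4),'tray xy',np.round(R2.T@(np.array(s['ee_pos'])[:2]-T),4),'yaw',round(np.degrees(np.arctan2(M[1,1],M[0,1])),2),'xdir',np.round(M[:,0],3),'F',np.round(s['ft_force'],1),'w',round(s['width'],4))
E
python3 -c "
from h import *
st()"
```

```text
time: 3.2
ee_pos: [0.5279, -0.1447, 0.3478]
eef_rot: [0.455, 0.54, -0.456, 0.542]
ft_force: [-0.2, 0.2, 0.6]
width: 0.0602
t 3.2 p [ 0.5279 -0.1447  0.3478] tray xy [-0.0644 -0.1819] yaw 9.86 xdir [ 0.    -0.002 -1.   ] F [-0.2  0.2  0.6] w 0.0602
```

```bash
python3 -m pendant '[{"translation":[0,0,-4],"angular":[0,0,-0.9],"hand":0.38},{"translation":[0,0,-4],"angular":[0,0,0],"hand":0.38},{"translation":[0,0,-4.3],"angular":[0,0,0],"hand":0.38},{"translation":[0,0,0],"angular":[0,0,0],"hand":0.38}]'
python3 - <<'E'
from h import *
st()
for c in('scene','wrist'):cv2.imwrite(f'pics/{c}1.png',cv2.cvtColor(r.camera(c),cv2.COLOR_RGB2BGR))
E
```

```text
time: 3.6
ee_pos: [0.5258, -0.1377, 0.2199]
eef_rot: [0.455, 0.542, -0.459, 0.537]
ft_force: [-0.1, -0.0, 0.6]
width: 0.0603
t 3.6 p [ 0.5258 -0.1377  0.2199] tray xy [-0.0653 -0.1746] yaw 9.49 xdir [-0.008  0.001 -1.   ] F [-0.1 -0.   0.6] w 0.0603
```

View pics/scene1.png

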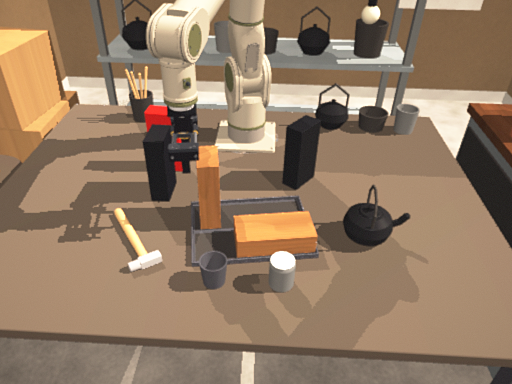

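View pics/wrist1.png

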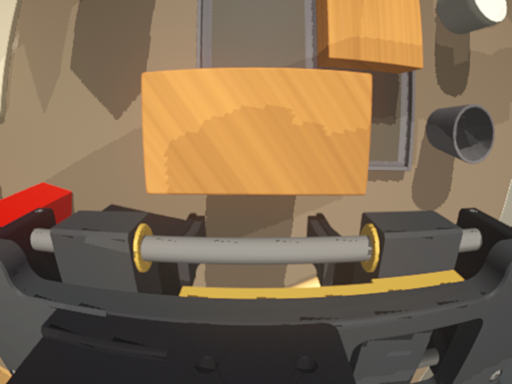

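The fingers sit behind the block, centred on it and parallel to its face. Pushing now along tray +y.

```bash
python3 -m pendant '[{"translation":[-0.15,1,0],"angular":[0,0,0],"hand":0.38},{"translation":[-0.15,1,0],"angular":[0,0,0],"hand":0.38},{"translation":[-0.15,1,0],"angular":[0,0,0],"hand":0.38},{"translation":[-0.15,1,0],"angular":[0,0,0],"hand":0.38},{"translation":[-0.15,1,0],"angular":[0,0,0],"hand":0.38}]'
python3 - <<'E'
from h import *
st()
for c in('scene',):cv2.imwrite(f'pics/{c}2.png',cv2.cvtColor(r.camera(c),cv2.COLOR_RGB2BGR)[100:290,100:350])
E
```

```text
time: 4.2
ee_pos: [0.5211, -0.0877, 0.225]
eef_rot: [0.457, 0.54, -0.457, 0.54]
ft_force: [1.2, -0.6, 0.7]
width: 0.0597
t 4.2 p [ 0.5211 -0.0877  0.225 ] tray xy [-0.0622 -0.1245] yaw 9.49 xdir [ 0.001  0.    -1.   ] F [ 1.2 -0.6  0.7] w 0.0597
```

View pics/scene2.png

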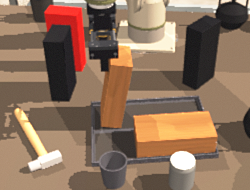

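It is leaning. I'll continue until it tips.

```bash
python3 -m pendant '[{"translation":[-0.15,1,0],"angular":[0,0,0],"hand":0.38},{"translation":[-0.15,1,0],"angular":[0,0,0],"hand":0.38},{"translation":[-0.15,1,0],"angular":[0,0,0],"hand":0.38},{"translation":[0,0,0],"angular":[0,0,0],"hand":0.38},{"translation":[0,0,0],"angular":[0,0,0],"hand":0.38},{"translation":[0,0,0],"angular":[0,0,0],"hand":0.38},{"translation":[0,0,0],"angular":[0,0,0],"hand":0.38},{"translation":[0,0,0],"angular":[0,0,0],"hand":0.38}]'
python3 - <<'E'
from h import *
st()
for c in('scene',):cv2.imwrite(f'pics/{c}3.png',cv2.resize(cv2.cvtColor(r.camera(c),cv2.COLOR_RGB2BGR)[100:290,100:350],None,fx=3,fy=3))
E
```

```text
time: 5.05
ee_pos: [0.5166, -0.0593, 0.2246]
eef_rot: [0.457, 0.539, -0.457, 0.539]
ft_force: [-0.3, 0.3, 0.5]
width: 0.0602
t 5.05 p [ 0.5166 -0.0593  0.2246] tray xy [-0.0622 -0.0958] yaw 9.41 xdir [ 0. -0. -1.] F [-0.3  0.3  0.5] w 0.0602
```

View pics/scene3.png

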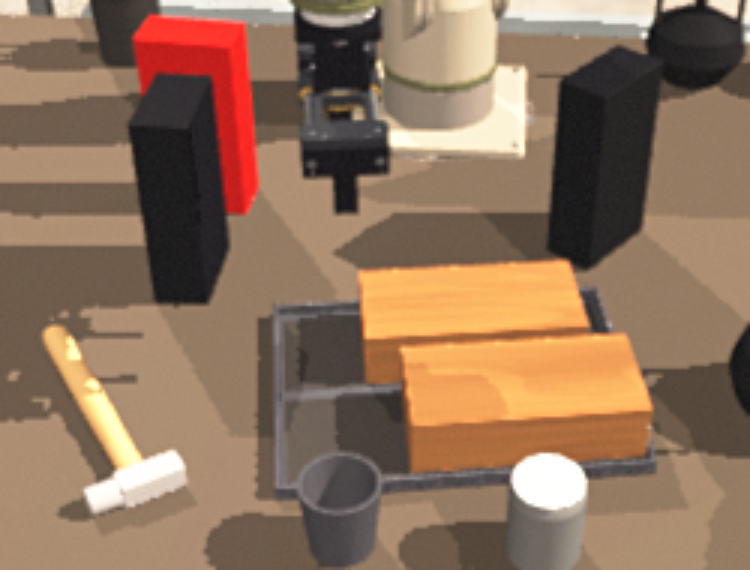

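It fell flat beside the laid block. In the crop its top face has corners at about (360,270), (368,340), (590,328) and (572,262).

```bash
python3 - <<'E'
from h import *
for p in [(360,270),(368,340),(590,328),(572,262),(402,348),(412,418),(650,408),(628,336)]:
    w=ray('scene',(100+p[0]/3,100+p[1]/3),.065);print(p,np.round(R2.T@(w[:2]-T),4))
im=cv2.cvtColor(r.camera('top'),cv2.COLOR_RGB2BGR)[110:240,185:345];cv2.imwrite('pics/top3.png',cv2.resize(im,None,fx=4.5,fy=4.5,interpolation=cv2.INTER_CUBIC))
E
```

```text
(360, 270) [-0.1155 -0.0804]
(368, 340) [-0.0014 -0.0782]
(590, 328) [-0.0018  0.1384]
(572, 262) [-0.1117  0.1406]
(402, 348) [ 0.0133 -0.0466]
(412, 418) [ 0.1114 -0.045 ]
(650, 408) [0.1165 0.1706]
(628, 336) [0.0134 0.1728]
```

View pics/top3.png

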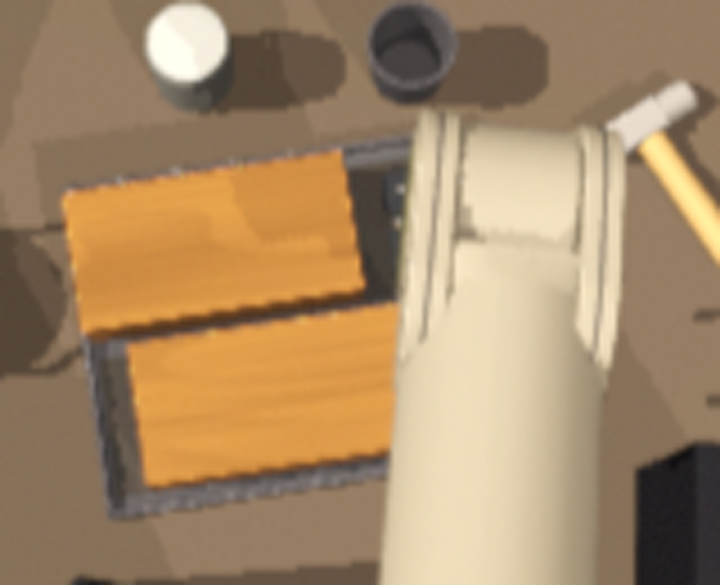

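Its near end is at tray y ≈ -0.08 and it is straight, about 32 mm short. Next I back off, lower the fingers and push the end.

```bash
python3 -m pendant '[{"translation":[0.3,-2.1,0],"angular":[0,0,-0.4],"hand":0.38},{"translation":[0.3,-2.1,0],"angular":[0,0,0],"hand":0.38},{"translation":[0,0,-3],"angular":[0,0,0],"hand":0.38},{"translation":[0,0,-3],"angular":[0,0,0],"hand":0.38},{"translation":[0,0,-3],"angular":[0,0,0],"hand":0.38},{"translation":[0,0,-3],"angular":[0,0,0],"hand":0.38},{"translation":[0,0,-2],"angular":[0,0,0],"hand":0.38},{"translation":[0,0,0],"angular":[0,0,0],"hand":0.38}]'
python3 -c "
from h import *
st()
cv2.imwrite('pics/wrist4.png',cv2.cvtColor(r.camera('wrist'),cv2.COLOR_RGB2BGR))"
```

```text
time: 5.95
ee_pos: [0.5208, -0.1008, 0.0822]
eef_rot: [0.458, 0.539, -0.46, 0.537]
ft_force: [-0.8, 0.4, 0.2]
width: 0.0599
t 5.95 p [ 0.5208 -0.1008  0.0822] tray xy [-0.0645 -0.1374] yaw 9.05 xdir [-0.005 -0.    -1.   ] F [-0.8  0.4  0.2] w 0.0599
```

View pics/wrist4.png

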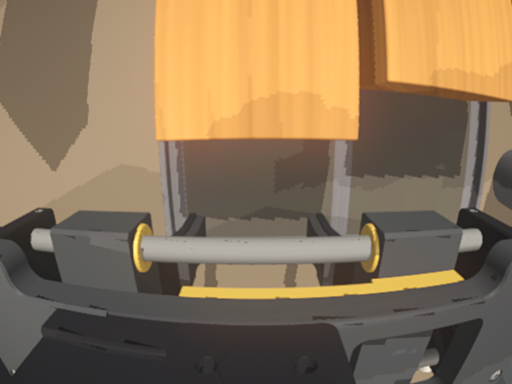

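```bash
python3 -m pendant '[{"translation":[0,0,-1.4],"angular":[0,0,0],"hand":0.38},{"translation":[0,0,-1.3],"angular":[0,0,0],"hand":0.38},{"translation":[0,0,0],"angular":[0,0,0],"hand":0.38},{"translation":[-0.15,1,0],"angular":[0,0,0],"hand":0.38},{"translation":[-0.15,1,0],"angular":[0,0,0],"hand":0.38},{"translation":[-0.15,1,0],"angular":[0,0,0],"hand":0.38},{"translation":[-0.15,1,0],"angular":[0,0,0],"hand":0.38},{"translation":[-0.15,1,0],"angular":[0,0,0],"hand":0.38},{"translation":[-0.15,1,0],"angular":[0,0,0],"hand":0.38}]'
python3 -c "
from h import *
st()"
```

```text
time: 6.9
ee_pos: [0.5137, -0.0409, 0.0579]
eef_rot: [0.459, 0.537, -0.459, 0.538]
ft_force: [0.3, -5.8, 1.1]
width: 0.0603
t 6.9 p [ 0.5137 -0.0409  0.0579] tray xy [-0.0621 -0.0772] yaw 9.02 xdir [ 0.001 -0.001 -1.   ] F [ 0.3 -5.8  1.1] w 0.0603
```

Contact is steady at about 5.8 N of sliding friction. I'll creep forward to the wall.

```bash
python3 -m pendant '[{"translation":[-0.08,0.5,0],"angular":[0,0,0],"hand":0.38},{"translation":[-0.08,0.5,0],"angular":[0,0,0],"hand":0.38},{"translation":[0,0,0],"angular":[0,0,0],"hand":0.38}]'
python3 - <<'E'
from h import *
st()
cv2.imwrite('pics/scene5.png',cv2.resize(cv2.cvtColor(r.camera('scene'),cv2.COLOR_RGB2BGR)[165:285,180:340],None,fx=5,fy=5,interpolation=cv2.INTER_CUBIC))
E
```

```text
time: 7.2
ee_pos: [0.5121, -0.0304, 0.0578]
eef_rot: [0.459, 0.538, -0.459, 0.538]
ft_force: [0.4, -1.2, 1.9]
width: 0.06
t 7.2 p [ 0.5121 -0.0304  0.0578] tray xy [-0.0621 -0.0665] yaw 9.07 xdir [ 0.001  0.    -1.   ] F [ 0.4 -1.2  1.9] w 0.06
```

View pics/scene5.png

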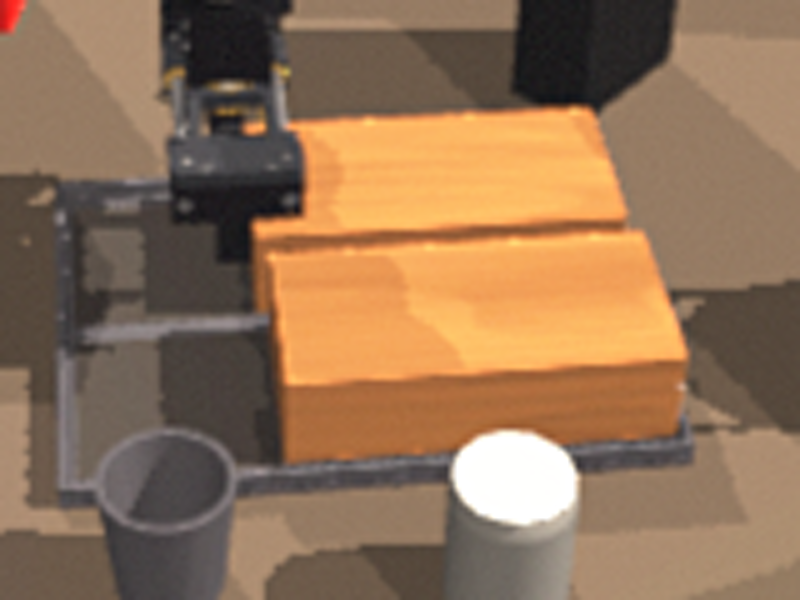

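```bash
python3 -m pendant '[{"translation":[-0.05,0.3,0],"angular":[0,0,0],"hand":0.38},{"translation":[-0.05,0.3,0],"angular":[0,0,0],"hand":0.38}]'
```

```text
time: 7.45
ee_pos: [0.5111, -0.0258, 0.0577]
eef_rot: [0.459, 0.537, -0.459, 0.538]
ft_force: [1.1, -5.1, 1.8]
width: 0.0603
```

```bash
python3 -m pendant '[{"translation":[-0.03,0.2,0],"angular":[0,0,0],"hand":0.38},{"translation":[-0.03,0.2,0],"angular":[0,0,0],"hand":0.38}]'
```

```text
time: 7.65
ee_pos: [0.5112, -0.0244, 0.0579]
eef_rot: [0.459, 0.536, -0.46, 0.539]
ft_force: [4.7, -21.3, 1.0]
width: 0.0599
```

The force jumped to 21 N with little motion, so the block is against the wall, with the TCP at the predicted tray y of -0.060. Backing off and rising.

```bash
python3 -m pendant '[{"translation":[0,0,0],"angular":[0,0,0],"hand":0.38},{"translation":[0.3,-2,0],"angular":[0,0,0],"hand":0.38},{"translation":[0.45,-3,0],"angular":[0,0,0],"hand":0.38},{"translation":[0.2,-1.5,1],"angular":[0,0,0],"hand":0.38},{"translation":[0,0,4],"angular":[0,0,0],"hand":0.38},{"translation":[0,0,4],"angular":[0,0,0],"hand":0.38},{"translation":[0,0,4],"angular":[0,0,0],"hand":0.38},{"translation":[0,0,4],"angular":[0,0,0],"hand":0.38},{"translation":[0,0,4],"angular":[0,0,0],"hand":0.38},{"translation":[0,0,4],"angular":[0,0,0],"hand":0.38},{"translation":[0,-3,3],"angular":[0,0,0],"hand":0.38},{"translation":[0,-4,0],"angular":[0,0,0],"hand":0.38},{"translation":[0,-4,0],"angular":[0,0,0],"hand":0.38},{"translation":[0,-4,0],"angular":[0,0,0],"hand":0.38},{"translation":[0,0,0],"angular":[0,0,0],"hand":0.38},{"translation":[0,0,0],"angular":[0,0,0],"hand":0.38}]'
python3 - <<'E'
from h import *
st()
cv2.imwrite('pics/scene6.png',cv2.resize(cv2.cvtColor(r.camera('scene'),cv2.COLOR_RGB2BGR)[165:285,180:340],None,fx=5,fy=5,interpolation=cv2.INTER_CUBIC))
cv2.imwrite('pics/top6.png',cv2.resize(cv2.cvtColor(r.camera('top'),cv2.COLOR_RGB2BGR)[110:240,185:345],None,fx=4.5,fy=4.5,interpolation=cv2.INTER_CUBIC))
E
```

```text
time: 9.25
ee_pos: [0.5195, -0.2362, 0.3379]
eef_rot: [0.46, 0.538, -0.46, 0.537]
ft_force: [0.7, 0.5, 0.8]
width: 0.0601
t 9.25 p [ 0.5195 -0.2362  0.3379] tray xy [-0.087  -0.2709] yaw 8.93 xdir [-0.  0. -1.] F [0.7 0.5 0.8] w 0.0601
```

View pics/scene6.png

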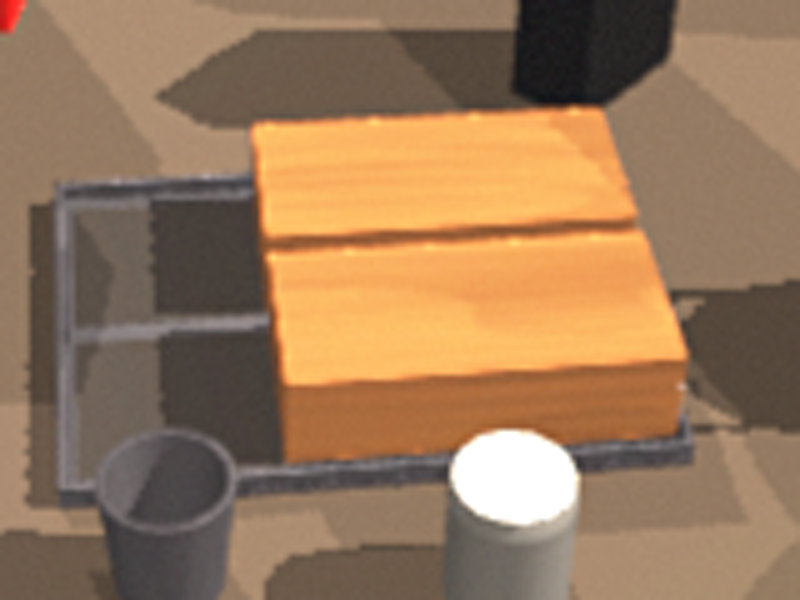

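View pics/top6.png

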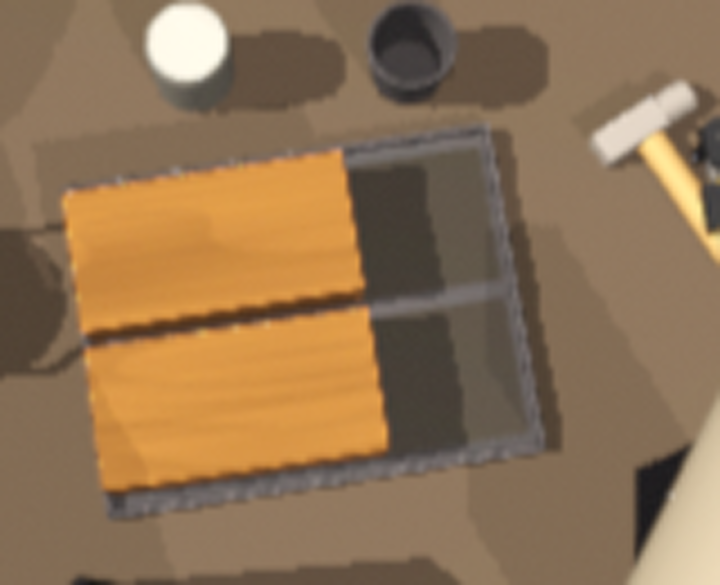

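Both views show the two blocks flat and parallel, with their ends level at the far wall. The laid block's corners are at the same pixels as at the start, and the tin, cup and hammer have not moved.

```bash
python3 -c "
from bench import r
print(r.close_job())"
```

```text
the job is handed in; nothing more can be done
None
```

The standing wooden block is flat in the tray and pushed home against the far end wall beside the laid one. I handed the job in at about 9.3 s of the 48 s; the system reports no verdict.

- **What I did:** I tipped the block with the fingertips, spread about 60 mm apart, pushing near the top of its -y face. It landed straight, about 32 mm short of the wall. I then pushed it by its end at about 5–6 N of sliding friction until the force jumped to 21 N with almost no motion. That happened where I expected the wall to be, with the TCP at tray y ≈ -0.060 m. I backed off and rose clear.
- **Last checks:** In the final scene and top pictures the two blocks lie flat and parallel with their ends level and a narrow even gap between them. The laid block, tin, cup and hammer are where they started. The gripper is about 0.31 m above the bench and the force reading is near zero.
- **Not checked:** I judged the end alignment and the gap by eye in the last pictures and did not measure them. The kettle is outside both final crops. The gripper never came near it after passing over it, with the fingertips at about 0.32 m.
- **Departure from plan:** Some early moves fell short or drifted by a few millimetres, which I corrected from the measured pose. No check failed.

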